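# Lay out the blood-grouping station

## Task

Lay out the blood-grouping station around the white three-well tile, whose front is the long side with the blue strip (left, right and behind are as seen facing the tile from that side). From the tray, stand the blue-capped bottle close behind the left well, the black-capped bottle close behind the right well and the yellow-capped bottle between them behind the middle well, each lined up with its well and about a finger's width behind the tile, and stand the timer on the bench just to the right of the tile, level with its middle and a few centimetres from it, squared up and facing the same way as the tile. The green-capped bottle stays in the tray where it is; knock no bottle over and leave the tube rack and the discard pot where they stand.

Things in the scene. Friction and masses are not known exactly. Their poses are not given: they have to be found in the camera images.
- tile: white test tile fixed on the bench: 70 mm (its x) by 150 mm (its y), 8 mm high. Origin: centre of its underside. Its -x side is the front, marked by a blue strip along that long edge; +x is behind, +y its left end, -y its right end. Three round wells (grey rings, 38 mm across) are centred at y = +48 mm (left), 0 (middle) and -48 mm (right), x = +7 mm
- tray: shallow open slate-grey tray, fixed to the bench, 170 mm (x) by 210 mm (y), rim 18 mm high, walls and floor 3 mm thick; four dropper bottles stand in it. Origin at the centre of its underside
- blue_bottle: dropper bottle with a blue cap and pale blue body, about 25 g. Round body 28 mm in diameter up to 44 mm above the foot, then a shoulder and a tapering cap 20 mm wide, 72 mm tall in all. Origin at the centre of its foot, z along its axis
- yellow_bottle: dropper bottle with a yellow cap and pale yellow body, otherwise the same as blue_bottle
- black_bottle: dropper bottle with a black cap and colourless (whitish) body, otherwise the same as blue_bottle
- green_bottle: dropper bottle with a green cap and pale green body, otherwise the same as blue_bottle; not needed, stays in the tray
- timer: small white bench timer, about 80 g, loose on the bench: 60 mm wide (its y; flat upright sides to grip across), 56 mm deep (its x). Its top slopes from 14 mm high at the front (-x) to 31 mm at the back (+x), with four red buttons in a row near the front edge and a grey-green display behind them. Origin: centre of its underside. It faces -x
- tube_rack: bystander: white and blue rack, 66 mm (x) by 126 mm (y), holding upright red-capped sample tubes, 85 mm tall in all; origin at the centre of its underside
- discard_pot: bystander: empty white plastic pot, 90 mm across, 95 mm tall, open at the top; origin at the centre of its underside
Not all that is in view belongs to the job. Several things look just like the tile: the one meant starts farthest to the robot's left.

How it is judged:
By the outcome, as a careful person would: the job done as asked, in the order asked, and still so for the second after the job is handed in, with the robot touching nothing.
It also fails if it takes over 106 s, if anything falls off the work surface, if the arm or the gripper's body presses on something with over 40 N, if the wrist force passes 120 N, or if a joint passes its speed limit or range.

## Robot

A 6-joint arm with a two-finger parallel gripper is mounted at the origin on the work surface. World frame = base frame: x ahead of the robot, y to its left, z up, the work surface at z = 0. Lengths are in mm, angles in rad, forces in N, time in s.
With the tool pointing down it reaches from about 400 to 925 mm from the base axis. Payload 12.5 kg.
Tool frame: the origin (TCP) lies midway between the tips of the shut fingers; the grasp point (between the pads) lies 19 mm behind it; z points along the fingers, y is the direction in which the jaws open and shut (so a half turn about z gives the same grasp; the last joint's range is limited). The gripper opens to 95 mm and grips with 3 to 60 N. Pads are 20 mm wide; open, the fingers measure 119 mm over their backs; the gripper's body (75 mm by 180 mm) begins 59 mm behind the grasp point.
Start: joints at [1.118, 0.491, 1.559, -0, 1.092, -0.106], TCP at [212.415, 587.815, 214.661] pointing down, gripper open.
Joint ranges: [-3.1, 3.1], [-0.84, 2.19], [0.05, 2.79], [-1.13, 4.28], [0.06, 2.93], [-2.69, 2.69]. Speed limits (rad/s): [2.22, 2.22, 2.79, 3.14, 3.14, 3.14].

## Interface

Orientations are given as [roll, pitch, yaw] about the fixed x, y, z axes, in that order (R = Rz(yaw) Ry(pitch) Rx(roll)).
In Python, from cell import * gives the robot as it stands. The module is installed in compiled form; this text tells all that it offers.
- The arm moves only by the tool carry_out, never from a script. Its argument "moves" is a list of rows, each an object of numbers: "dx", "dy", "dz": the shift along the tool's x, y, z in m; "twist": the turn about the tool's z in degrees. A call has 1 to 5 rows; each row is the pose to reach, as a shift and turn from the pose commanded when the call began, along the tool's axes at that moment; what a row does not reach only later rows make up. A row lasts 1/10 s, in which the tool goes at most 50 mm and 8.59 degrees, less where a joint would pass 70% of its speed; a pose out of reach is approached as far as the arm can. A call with a gripper value outside its range is refused whole. "grip" is the finger opening in m, from 0 to 0.0951, set as the call begins (left out, the last holds). The fingers move at their own pace and stop on an object; the grip force is fixed at half the most. Time passes only in rows, so rows that repeat a pose let the fingers close. It gives the time, the measured TCP pose, the force and the opening at its end, in the units of the state.
- state(): the state, without advancing time (a new reading comes with each control period).
- read_camera(name): name is "scene" or "top"; returns (picture, depth): 384x512x3 uint8, red, green, blue; 384x512 float32, mm along the optical axis (not along the pixel's ray), 0 where there is no reading.
- camera_info(name): a dict with "mtx" (3x3 intrinsics, pixels), "R" (3x3) and "t" (3): a world point X has camera coordinates R X + t. Camera axes: x right, y down, z forward; pixel columns grow to the right and rows downward; lengths in mm; the calibration is good to about 2 mm. A picture is of the moment at which its call begins. camera_info takes no time and is no camera call.
- job_done(): hands the job in, once; it reports no verdict.
The state is a dict: "t": time; "joints": joint angles; "qvel": joint speeds; "tau": joint torques, N m; "eef_pos": TCP position; "tcp_rot": TCP orientation; "ft_force": force on the tool from outside, world axes, zero at the start; "moment": the same for the moment, N m; "opening": opening from 0.0 (shut) to 1.0 (fully open).
Only numpy, scipy, OpenCV 4.12 (cv2) and the standard library are available. Lean on these libraries where they do the work, as an engineer would, in place of code of your own. Each camera call takes 0.05 s, during which the arm holds its last target. There are 200 camera calls.

## Working session

There is one attempt and no reset: what is moved stays moved. The work goes in short steps, Python scripts to look and compute and a tool call to move; the robot and the scene stay as the last step left them, time stands still between calls to the robot, and variables do not carry over. Pictures are saved under pics/ and viewed, about 12 in all and at most 16, crops included, and the job is handed in when it is done.

Besides the shell and the picture viewer there is one more tool, called after "Request:" in YAML: its name, and indented under it one key for each argument. carry_out: Moves the arm, as the interface text tells. Its arguments: {"type":"object","properties":{"moves":{"type":"array","items":{"type":"object","properties":{"dx":{"type":"number"},"dy":{"type":"number"},"dz":{"type":"number"},"twist":{"type":"number"}}}},"grip":{"type":"number"}},"required":["moves"]}

```bash
mkdir -p pics; cat > h.py <<'E'
from cell import *
import numpy as np, cv2
def shot(n,f):
    p,d=read_camera(n); cv2.imwrite(f'pics/{f}.png',p[:,:,::-1]); np.savez(f'pics/{f}.npz',p=p,d=d); return p,d
def world(n,d,u,v,z=None):
    c=camera_info(n);K=np.array(c['mtx']);R=np.array(c['R']);t=np.array(c['t'])
    r=R.T@np.linalg.inv(K)@[u,v,1]; o=-R.T@t
    s=d[int(v),int(u)] if z is None else (z-o[2])/r[2]
    return o+s*r
E
python3 - <<'E'
from h import *
a,_=shot('scene','s0');b,_=shot('top','t0')
cv2.imwrite('pics/t0b.png',cv2.resize(b[:,:,::-1],(800,600),interpolation=cv2.INTER_CUBIC))
cv2.imwrite('pics/s0b.png',cv2.resize(a[:,:,::-1],(800,600),interpolation=cv2.INTER_CUBIC))
for n in('scene','top'):
    c=camera_info(n);print(c,-np.array(c['R']).T@c['t'])
print(state())
E
```

```text
{'mtx': array([[422.85487999,   0.        , 250.75149388],
       [  0.        , 422.85487999, 187.78572552],
       [  0.        ,   0.        ,   1.        ]]), 'R': array([[-0.31413452,  0.94934724, -0.00770235],
       [ 0.59936688,  0.1920228 , -0.7771014 ],
       [-0.73626004, -0.24873091, -0.62932829]]), 't': array([ 216.93243281, -244.76811328, 1551.06328916])} [1356.83778236  226.85423382  787.58924932]
{'mtx': array([[411.49372699,   0.        , 255.68017821],
       [  0.        , 411.49372699, 191.07204802],
       [  0.        ,   0.        ,   1.        ]]), 'R': array([[-0.00477065, -0.99998709,  0.00174902],
       [-0.99068445,  0.00448822, -0.13610352],
       [ 0.13609392, -0.00238203, -0.99069308]]), 't': array([ -89.63972436,  497.16774779, 1152.62249922])} [ 335.24380714  -89.12438075 1209.7181944 ]
{'t': 0.1, 'joints': array([ 1.11837644e+00,  4.91449504e-01,  1.55937536e+00, -1.06964650e-05,
        1.09170329e+00, -1.05647934e-01]), 'qvel': array([-2.53646643e-04, -7.22792072e-05, -1.02495648e-03, -8.33421359e-04,
       -3.47793387e-04,  1.89290209e-03]), 'tau': array([ 2.28451849e-03, -6.13627052e+01, -2.58606827e+01,  6.94058253e-02,
        4.71005717e-02, -5.81433346e-05]), 'eef_pos': array([212.33161158, 587.6031702 , 214.15564019]), 'tcp_rot': array([-3.14066137e+00, -8.92150007e-05,  2.79482560e+00]), 'ft_force': array([ 0.45884768, -1.10687451,  0.59834217]), 'moment': array([ 0.04102709,  0.02629377, -0.00526482]), 'opening': 0.998578972758187}
```

View pics/t0b.png

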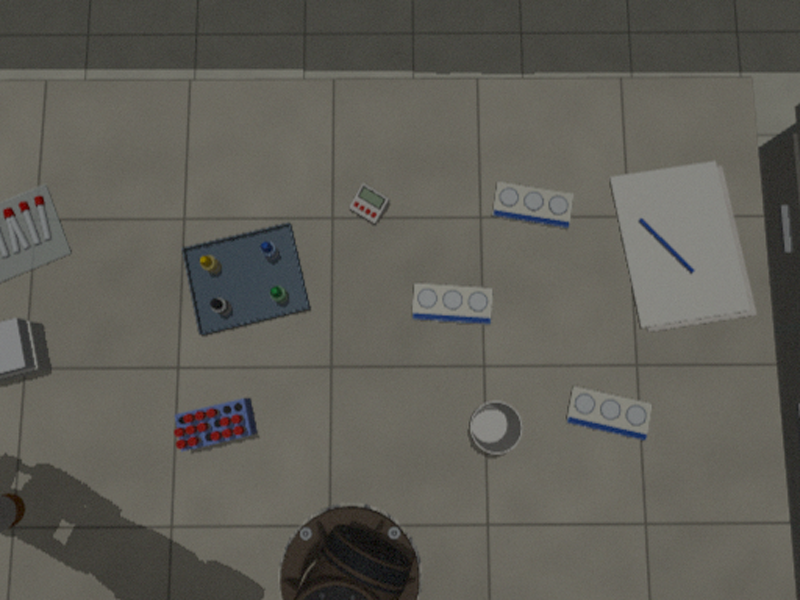

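View pics/s0b.png

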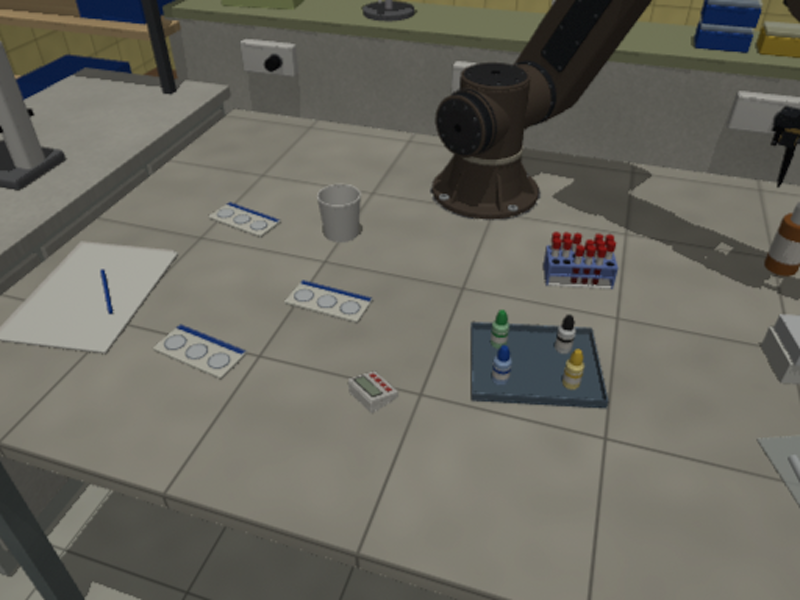

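The job's tile is the one at (452,302) in the top view, the leftmost of the three. The timer is at (370,203), the tray at (247,278), with caps yellow (207,262), blue (267,247), black (218,305) and green (278,293). Next I enlarge.

```bash
python3 - <<'E'
from h import *
a=cv2.imread('pics/t0.png');b=cv2.imread('pics/s0.png')
def crop(im,x,y,w,h,k,f):
    c=cv2.resize(im[y:y+h,x:x+w],None,fx=k,fy=k,interpolation=cv2.INTER_CUBIC)
    c=cv2.convertScaleAbs(c,alpha=1.5)
    for i in range(0,w,20): cv2.putText(c,str(x+i),(i*k,8),0,.3,(0,255,255));cv2.line(c,(i*k,10),(i*k,16),(0,255,255))
    for i in range(0,h,20): cv2.putText(c,str(y+i),(0,i*k+4),0,.3,(0,255,255))
    cv2.imwrite(f'pics/{f}.png',c)
crop(a,115,112,100,105,5,'tc1'); crop(a,215,112,110,100,7,'tc2'); crop(b,180,170,220,100,3,'sc1')
crop(b,295,190,100,75,8,'sc2')
E
```

```text
(no output)
```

View pics/tc1.png

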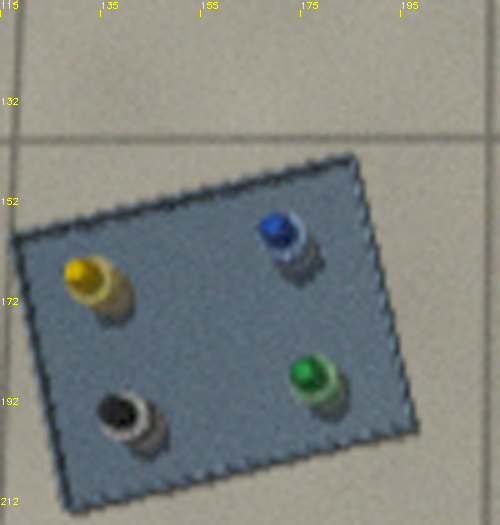

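View pics/tc2.png

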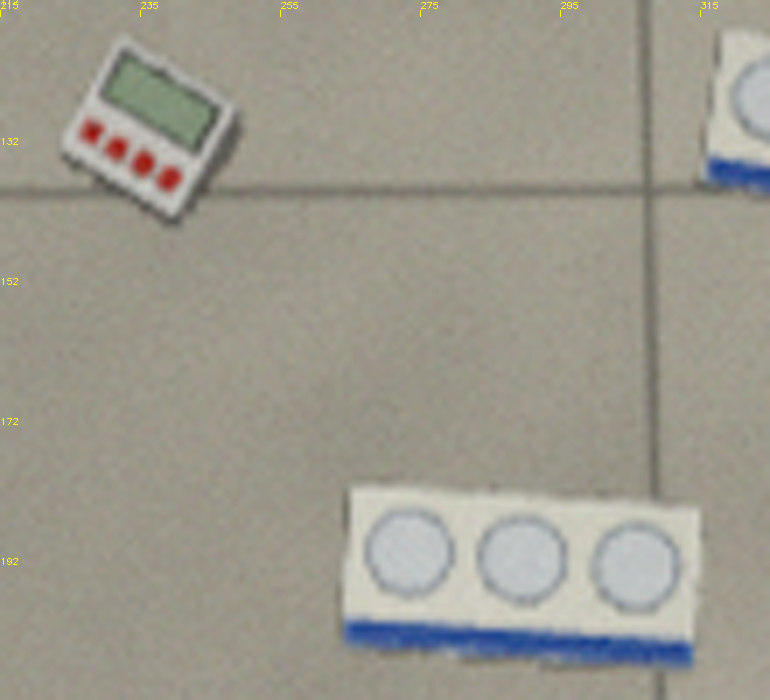

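View pics/sc2.png

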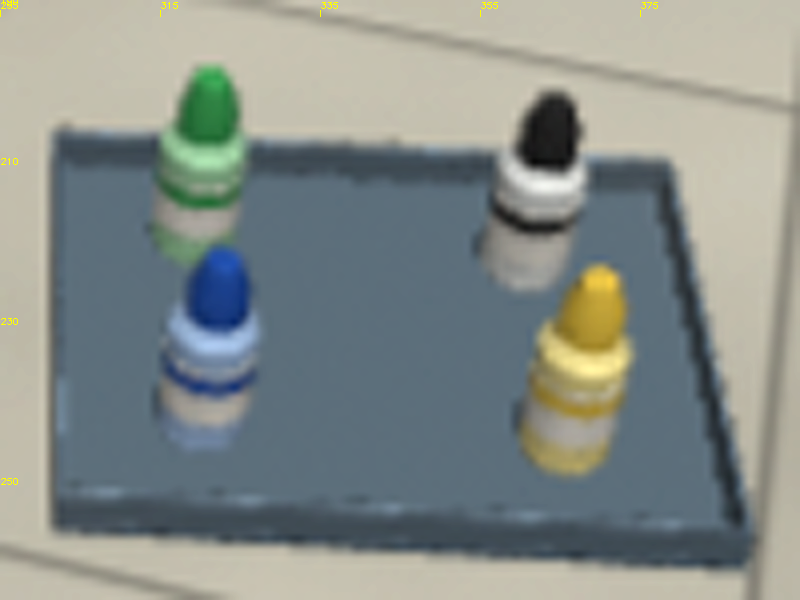

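Read off: wells (409,552), (522,559), (636,567) in tc2; timer corners (62,152), (175,220), (240,105), (122,38); cap tips in both crops. Now I turn these into positions and cross-check them with the depth.

```bash
cat > m.py <<'E'
from h import *
from scipy.optimize import least_squares
T=np.load('pics/t0.npz');S=np.load('pics/s0.npz');np.set_printoptions(precision=1,suppress=True)
o=lambda p,x,y,k:((p[0]+.5)/k-.5+x,(p[1]+.5)/k-.5+y)
t1=lambda p:o(p,115,112,5);t2=lambda p:o(p,215,112,7);s2=lambda p:o(p,295,190,8)
def P(n):
    c=camera_info(n);return np.array(c['mtx'])@np.c_[c['R'],c['t']]
def cloud(n,d):
    c=camera_info(n);v,u=np.mgrid[:384,:512];r=np.stack([u,v,np.ones_like(u)],-1)@np.linalg.inv(c['mtx']).T*d[...,None]
    return (r-c['t'])@np.array(c['R'])
CT,CS=cloud('top',T['d']),cloud('scene',S['d'])
def tri(a,b):
    h=cv2.triangulatePoints(P('top'),P('scene'),np.array(a,float).reshape(2,1),np.array(b,float).reshape(2,1))[:,0];return h[:3]/h[3]
E
python3 - <<'E'
from m import *
for n,a,b in [('yellow',(75,274),(600,270)),('blue',(270,229),(222,252)),('black',(110,409),(555,96)),('green',(302,370),(211,70))]:
    tip=tri(t1(a),s2(b)); print(n,'tip',tip)
    for nm,C in(('top',CT),('scene',CS)):
        q=C.reshape(-1,3);q=q[(np.hypot(*(q[:,:2]-tip[:2]).T)<24)]
        m=q[(q[:,2]>14)&(q[:,2]<42)]
        f=least_squares(lambda c:np.hypot(*(m[:,:2]-c).T)-14,tip[:2],loss='soft_l1')
        print('  ',nm,len(m),f.x,'maxz',q[:,2].max())
w=[t2(p) for p in((409,552),(522,559),(636,567))]
for p in w: print('well',world('top',None,*p,z=8),'depth',CT[round(p[1]),round(p[0])])
for p in((350,486),(700,508),(691,667),(344,645)): print('corner',world('top',None,*t2(p),z=8))
c=[world('top',None,*t2(p),z=z) for p,z in(((62,152),14),((175,220),14),((240,105),31),((122,38),31))]
for x in c: print('timer',x)
print('mean',np.mean(c,0),[np.degrees(np.arctan2(*(a-b)[1::-1])) for a,b in((c[0],c[1]),(c[3],c[2]),(c[3],c[0]),(c[2],c[1]))])
for p in((160,90),(130,155)): 
    q=t2(p);print('timer depth',CT[round(q[1]),round(q[0])])
print('bench',CT[160,250],'tray floor',CT[180,155])
E
```

```text
yellow tip [563.  262.   73.1]
   top 35 [564.2 263. ] maxz 74.99504467960756
   scene 94 [567.1 261.9] maxz 76.06049520835018
blue tip [588.8 152.3  72.1]
   top 29 [589.9 152.9] maxz 78.6582881614593
   scene 91 [592.9 151.8] maxz 75.77432024440422
black tip [486.3 239.5  73.7]
   top 32 [485.2 240.7] maxz 76.88449962478981
   scene 87 [488.1 239.3] maxz 76.84220144708623
green tip [507.8 132.6  74.3]
   top 22 [506.7 133.4] maxz 75.07781110783719
   scene 84 [509.3 132.3] maxz 76.07735949979327
well [ 502.  -143.1    8. ] depth [ 503.7 -143.2    4.8]
well [ 498.8 -190.7    8. ] depth [ 500.1 -190.3    7.8]
well [ 495.2 -238.6    8. ] depth [ 494.4 -237.8    4.2]
corner [ 530.3 -118.5    8. ]
corner [ 520.2 -266.2    8. ]
corner [ 452.8 -260.8    8. ]
corner [ 462.8 -115.4    8. ]
timer [674.4   3.6  14. ]
timer [644.4 -44.7  14. ]
timer [689.6 -72.7  31. ]
timer [719.1 -22.8  31. ]
mean [681.9 -34.1  22.5] [np.float64(58.139444019317075), np.float64(59.42204097986411), np.float64(-30.56131927239533), np.float64(-31.764389907197295)]
timer depth [698.8 -37.5  27.3]
timer depth [671.2 -25.2  17.1]
bench [594.7 -75.5   3.8] tray floor [535.7 207.    2.4]
```

Request:
carry_out:
  moves:
    - {"dx": -0.042, "dy": -0.0234}
    - {"dx": -0.084, "dy": -0.0468}
    - {"dx": -0.126, "dy": -0.0702}
    - {"dx": -0.168, "dy": -0.0936}
    - {"dx": -0.168, "dy": -0.0936}
  grip: 0.06

```text
schema error: expected keys dx, dy, dz, twist
```

Request:
carry_out:
  moves:
    - {"dx": -0.042, "dy": -0.0234}
    - {"dx": -0.084, "dy": -0.0468}
    - {"dx": -0.126, "dy": -0.0702}
    - {"dx": -0.168, "dy": -0.0936}
    - {"dx": -0.168, "dy": -0.0936}

```text
schema error: expected keys dx, dy, dz, twist
```

Request:
carry_out:
  moves:
    - {"dx": -0.042, "dy": -0.0234}
    - {"dx": -0.084, "dy": -0.0468}
    - {"dx": -0.126, "dy": -0.0702}
    - {"dx": -0.1676, "dy": -0.0936}
    - {"dx": -0.1676, "dy": -0.0936}

```text
schema error: expected keys dx, dy, dz, twist
```

Request:
carry_out:
  moves:
    - {"twist": 8}
    - {"twist": 16}
    - {"twist": 24}
    - {"twist": 32}
    - {"twist": 37}

```text
schema error: expected keys dx, dy, dz, twist
```

Request:
carry_out:
  moves:
    - {"twist": 8}
    - {"twist": 16}
    - {"twist": 24}
    - {"twist": 32}
    - {"twist": 37.1}

```text
schema error: expected keys dx, dy, dz, twist
```

Request:
carry_out:
  moves:
    - {"dz": 0.04}
    - {"dz": 0.074}
    - {"dz": 0.074}

```text
schema error: expected keys dx, dy, dz, twist
```

All four keys are needed in every row.

Request:
carry_out:
  moves:
    - {"dx": -0.042, "dy": -0.0234, "dz": 0, "twist": 0}
    - {"dx": -0.084, "dy": -0.0468, "dz": 0, "twist": 0}
    - {"dx": -0.126, "dy": -0.0702, "dz": 0, "twist": 0}
    - {"dx": -0.168, "dy": -0.0936, "dz": 0, "twist": 0}
    - {"dx": -0.168, "dy": -0.0936, "dz": 0, "twist": 0}
  grip: 0.06

```text
t: 0.6
eef_pos: [341.5, 439.2, 214.5]
tcp_rot: [-3.141, 0.0, 2.79]
ft_force: [-0.5, 0.4, 0.6]
opening: 0.655
```

Request:
carry_out:
  moves:
    - {"dx": -0.042, "dy": -0.0234, "dz": 0, "twist": 0}
    - {"dx": -0.084, "dy": -0.0468, "dz": 0, "twist": 0}
    - {"dx": -0.126, "dy": -0.0702, "dz": 0, "twist": 0}
    - {"dx": -0.168, "dy": -0.0936, "dz": 0, "twist": 0}
    - {"dx": -0.168, "dy": -0.0936, "dz": 0, "twist": 0}

```text
t: 1.1
eef_pos: [467.6, 294.4, 214.3]
tcp_rot: [-3.141, 0.001, 2.791]
ft_force: [-0.3, -0.4, -0.1]
opening: 0.631
```

Request:
carry_out:
  moves:
    - {"dx": -0.042, "dy": -0.0234, "dz": 0, "twist": 0}
    - {"dx": -0.084, "dy": -0.0468, "dz": 0, "twist": 0}
    - {"dx": -0.126, "dy": -0.0702, "dz": 0, "twist": 0}
    - {"dx": -0.1676, "dy": -0.0936, "dz": 0, "twist": 0}
    - {"dx": -0.1676, "dy": -0.0936, "dz": 0, "twist": 0}

```text
t: 1.6
eef_pos: [593.2, 149.6, 213.9]
tcp_rot: [-3.141, 0.0, 2.791]
ft_force: [-1.4, 1.0, 0.3]
opening: 0.63
```

Request:
carry_out:
  moves:
    - {"dx": 0, "dy": 0, "dz": 0, "twist": 8}
    - {"dx": 0, "dy": 0, "dz": 0, "twist": 16}
    - {"dx": 0, "dy": 0, "dz": 0, "twist": 24}
    - {"dx": 0, "dy": 0, "dz": 0, "twist": 32}
    - {"dx": 0, "dy": 0, "dz": 0, "twist": 37}

```text
t: 2.1
eef_pos: [589.8, 154.1, 214.4]
tcp_rot: [-3.141, -0.001, 2.145]
ft_force: [0.3, 0.5, 0.1]
opening: 0.625
```

Request:
carry_out:
  moves:
    - {"dx": 0, "dy": 0, "dz": 0, "twist": 8}
    - {"dx": 0, "dy": 0, "dz": 0, "twist": 16}
    - {"dx": 0, "dy": 0, "dz": 0, "twist": 24}
    - {"dx": 0, "dy": 0, "dz": 0, "twist": 32}
    - {"dx": 0, "dy": 0, "dz": 0, "twist": 37.1}

```text
t: 2.6
eef_pos: [589.8, 154.1, 214.4]
tcp_rot: [-3.141, -0.0, 1.497]
ft_force: [-0.9, -0.3, 0.3]
opening: 0.632
```

Request:
carry_out:
  moves:
    - {"dx": 0, "dy": 0, "dz": 0.04, "twist": 0}
    - {"dx": 0, "dy": 0, "dz": 0.074, "twist": 0}
    - {"dx": 0, "dy": 0, "dz": 0.074, "twist": 0}

```text
t: 2.9
eef_pos: [588.0, 153.6, 136.8]
tcp_rot: [-3.134, 0.001, 1.502]
ft_force: [-0.7, 0.3, -0.4]
opening: 0.633
```

Request:
carry_out:
  moves:
    - {"dx": -0.0015, "dy": 0.0005, "dz": 0.04, "twist": 0}
    - {"dx": -0.0015, "dy": 0.0005, "dz": 0.075, "twist": 0}
    - {"dx": -0.0015, "dy": 0.0005, "dz": 0.105, "twist": 0}
    - {"dx": -0.0015, "dy": 0.0005, "dz": 0.124, "twist": 0}
    - {"dx": -0.0015, "dy": 0.0005, "dz": 0.124, "twist": 0}

```text
t: 3.4
eef_pos: [590.3, 151.8, 15.7]
tcp_rot: [-3.139, 0.0, 1.502]
ft_force: [-0.9, 0.0, 0.9]
opening: 0.633
```

Request:
carry_out:
  moves:
    - {"dx": 0, "dy": 0, "dz": 0, "twist": 0}
    - {"dx": 0, "dy": 0, "dz": 0, "twist": 0}
    - {"dx": 0, "dy": 0, "dz": 0, "twist": 0}
    - {"dx": 0, "dy": 0, "dz": 0, "twist": 0}
    - {"dx": 0, "dy": 0, "dz": 0, "twist": 0}
  grip: 0.01

```text
t: 3.9
eef_pos: [591.3, 151.1, 17.3]
tcp_rot: [3.141, -0.0, 1.501]
ft_force: [-2.4, -0.0, 6.1]
opening: 0.291
```

Request:
carry_out:
  moves:
    - {"dx": 0, "dy": 0, "dz": -0.01, "twist": 0}
    - {"dx": 0, "dy": 0, "dz": -0.03, "twist": 0}
    - {"dx": 0, "dy": 0, "dz": -0.06, "twist": 0}
    - {"dx": 0, "dy": 0, "dz": -0.08, "twist": 0}
    - {"dx": 0, "dy": 0, "dz": -0.08, "twist": 0}

```text
t: 4.4
eef_pos: [592.2, 151.2, 99.9]
tcp_rot: [3.137, -0.001, 1.502]
ft_force: [-0.1, 0.8, -0.2]
opening: 0.287
```

Request:
carry_out:
  moves:
    - {"dx": -0.015, "dy": -0.002, "dz": 0, "twist": 0}
    - {"dx": -0.045, "dy": -0.004, "dz": 0, "twist": 0}
    - {"dx": -0.08, "dy": -0.006, "dz": 0, "twist": 0}
    - {"dx": -0.115, "dy": -0.008, "dz": 0, "twist": 0}
    - {"dx": -0.15, "dy": -0.011, "dz": 0, "twist": 0}

```text
t: 4.9
eef_pos: [568.3, 0.1, 95.4]
tcp_rot: [-3.139, -0.0, 1.502]
ft_force: [-0.1, -0.3, 0.1]
opening: 0.288
```

Request:
carry_out:
  moves:
    - {"dx": -0.04, "dy": 0, "dz": 0, "twist": 0}
    - {"dx": -0.08, "dy": 0, "dz": 0, "twist": 0}
    - {"dx": -0.115, "dy": 0, "dz": 0, "twist": 0}
    - {"dx": -0.14, "dy": 0, "dz": 0, "twist": 0}
    - {"dx": -0.15, "dy": 0, "dz": 0, "twist": 0}

```text
t: 5.4
eef_pos: [557.9, -150.0, 95.4]
tcp_rot: [-3.14, -0.001, 1.499]
ft_force: [-0.3, -0.2, 0.5]
opening: 0.287
```

Request:
carry_out:
  moves:
    - {"dx": 0, "dy": 0, "dz": 0.02, "twist": 0}
    - {"dx": 0, "dy": 0, "dz": 0.045, "twist": 0}
    - {"dx": 0, "dy": 0, "dz": 0.06, "twist": 0}
    - {"dx": 0, "dy": 0, "dz": 0.06, "twist": 0}
    - {"dx": 0, "dy": 0, "dz": 0.06, "twist": 0}

```text
t: 5.9
eef_pos: [559.0, -147.1, 36.4]
tcp_rot: [-3.141, -0.0, 1.502]
ft_force: [-0.3, -0.0, 0.1]
opening: 0.288
```

```bash
python3 - <<'E'
from h import *
s=state();print(s['eef_pos'],s['tcp_rot'],s['opening'])
b,_=shot('scene','s1')
cv2.imwrite('pics/s1c.png',cv2.resize(b[150:280,150:400,::-1],None,fx=3,fy=3,interpolation=cv2.INTER_CUBIC))
E
```

```text
[ 558.95141883 -147.13647584   36.41407786] [-3.14053427e+00 -4.22231713e-04  1.50192173e+00] 0.28836781254307625
```

View pics/s1c.png

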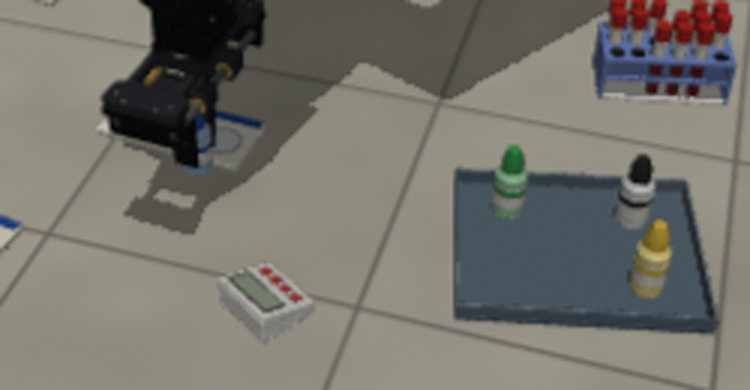

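The blue bottle is held upright at (200,150) in the crop, over its place; the other bottles in the tray and the timer at (265,300) are unmoved. Now I lower it gently.

Request:
carry_out:
  moves:
    - {"dx": 0, "dy": 0, "dz": 0.01, "twist": 0}
    - {"dx": 0, "dy": 0, "dz": 0.016, "twist": 0}
    - {"dx": 0, "dy": 0, "dz": 0.019, "twist": 0}
    - {"dx": 0, "dy": 0, "dz": 0.021, "twist": 0}
    - {"dx": 0, "dy": 0, "dz": 0.021, "twist": 0}

```text
t: 6.45
eef_pos: [559.2, -147.4, 15.4]
tcp_rot: [-3.141, -0.0, 1.501]
ft_force: [0.4, -0.0, 0.1]
opening: 0.292
```

Request:
carry_out:
  moves:
    - {"dx": 0, "dy": 0, "dz": 0.001, "twist": 0}
    - {"dx": 0, "dy": 0, "dz": 0.001, "twist": 0}
    - {"dx": 0, "dy": 0, "dz": 0.001, "twist": 0}

```text
t: 6.75
eef_pos: [559.3, -147.5, 14.7]
tcp_rot: [3.141, -0.0, 1.501]
ft_force: [0.8, -0.9, 0.3]
opening: 0.29
```

Request:
carry_out:
  moves:
    - {"dx": 0, "dy": 0, "dz": 0.001, "twist": 0}
    - {"dx": 0, "dy": 0, "dz": 0.001, "twist": 0}
    - {"dx": 0, "dy": 0, "dz": 0.001, "twist": 0}

```text
t: 7.05
eef_pos: [559.4, -147.5, 14.3]
tcp_rot: [3.141, 0.0, 1.501]
ft_force: [-1.9, 1.4, 7.9]
opening: 0.288
```

Request:
carry_out:
  moves:
    - {"dx": 0, "dy": 0, "dz": 0, "twist": 0}
    - {"dx": 0, "dy": 0, "dz": 0, "twist": 0}
    - {"dx": 0, "dy": 0, "dz": 0, "twist": 0}
    - {"dx": 0, "dy": 0, "dz": 0, "twist": 0}
  grip: 0.055

```text
t: 7.45
eef_pos: [559.2, -147.4, 13.5]
tcp_rot: [-3.141, -0.0, 1.502]
ft_force: [-0.8, 0.4, 0.3]
opening: 0.554
```

Request:
carry_out:
  moves:
    - {"dx": 0, "dy": 0, "dz": -0.015, "twist": 0}
    - {"dx": 0, "dy": 0, "dz": -0.04, "twist": 0}
    - {"dx": 0, "dy": 0, "dz": -0.08, "twist": 0}
    - {"dx": 0, "dy": 0, "dz": -0.12, "twist": 0}
    - {"dx": 0, "dy": 0, "dz": -0.12, "twist": 0}

```text
t: 7.95
eef_pos: [561.2, -148.1, 138.4]
tcp_rot: [3.134, 0.002, 1.502]
ft_force: [-0.3, -0.5, 0.1]
opening: 0.577
```

Request:
carry_out:
  moves:
    - {"dx": 0.03, "dy": -0.008, "dz": 0, "twist": 0}
    - {"dx": 0.07, "dy": -0.018, "dz": 0, "twist": 0}
    - {"dx": 0.11, "dy": -0.029, "dz": 0, "twist": 0}
    - {"dx": 0.15, "dy": -0.039, "dz": 0, "twist": 0}
    - {"dx": 0.19, "dy": -0.05, "dz": 0, "twist": 0}

```text
t: 8.45
eef_pos: [521.8, 47.0, 133.0]
tcp_rot: [-3.141, -0.0, 1.501]
ft_force: [0.6, 0.3, 1.0]
opening: 0.577
```

Request:
carry_out:
  moves:
    - {"dx": 0.04, "dy": -0.01, "dz": 0, "twist": 0}
    - {"dx": 0.08, "dy": -0.02, "dz": 0, "twist": 0}
    - {"dx": 0.12, "dy": -0.03, "dz": 0, "twist": 0}
    - {"dx": 0.16, "dy": -0.04, "dz": 0, "twist": 0}
    - {"dx": 0.191, "dy": -0.049, "dz": 0, "twist": 0}

```text
t: 8.95
eef_pos: [486.0, 241.5, 132.9]
tcp_rot: [-3.141, 0.0, 1.502]
ft_force: [-0.1, -0.5, -0.2]
opening: 0.582
```

Request:
carry_out:
  moves:
    - {"dx": 0, "dy": 0, "dz": 0.02, "twist": 0}
    - {"dx": 0, "dy": 0, "dz": 0.035, "twist": 0}
    - {"dx": 0, "dy": 0, "dz": 0.035, "twist": 0}
    - {"dx": 0, "dy": 0, "dz": 0.035, "twist": 0}
    - {"dx": 0, "dy": 0, "dz": 0.035, "twist": 0}

```text
t: 9.45
eef_pos: [487.2, 239.3, 99.1]
tcp_rot: [3.141, -0.0, 1.501]
ft_force: [-0.9, -0.4, -0.3]
opening: 0.579
```

```bash
python3 - <<'E'
from m import *
s=state();print(s['eef_pos'],s['tcp_rot'],s['opening'])
for n in('top','scene'):
    _,d=shot(n,n[0]+'2');q=cloud(n,d).reshape(-1,3)
    for c in((558.8,-146.9),(486.5,240)):
        k=q[(np.hypot(*(q[:,:2]-c).T)<26)];b=k[(k[:,2]>14)&(k[:,2]<40)]
        if len(b)>8: print(n,c,len(b),least_squares(lambda e:np.hypot(*(b[:,:2]-e).T)-14,c,loss='soft_l1').x,k[:,2].max())
E
```

```text
[487.2 239.3  99.1] [ 3.1 -0.   1.5] 0.5790004684078655
top (558.8, -146.9) 18 [ 557.1 -145.7] 73.64757988191137
top (486.5, 240) 31 [485.3 240.7] 417.3138243081551
scene (558.8, -146.9) 76 [ 559.7 -146.9] 72.87558247548307
scene (486.5, 240) 80 [488.3 239.7] 414.9946006407845
```

Request:
carry_out:
  moves:
    - {"dx": 0.0005, "dy": 0, "dz": 0.035, "twist": 0}
    - {"dx": 0.0005, "dy": 0, "dz": 0.065, "twist": 0}
    - {"dx": 0.0005, "dy": 0, "dz": 0.083, "twist": 0}
    - {"dx": 0.0005, "dy": 0, "dz": 0.083, "twist": 0}
    - {"dx": 0.0005, "dy": 0, "dz": 0.083, "twist": 0}

```text
t: 10.05
eef_pos: [487.2, 240.0, 16.3]
tcp_rot: [3.141, -0.0, 1.501]
ft_force: [0.3, -0.4, 0.0]
opening: 0.577
```

Request:
carry_out:
  moves:
    - {"dx": 0, "dy": 0, "dz": 0, "twist": 0}
    - {"dx": 0, "dy": 0, "dz": 0, "twist": 0}
    - {"dx": 0, "dy": 0, "dz": 0, "twist": 0}
    - {"dx": 0, "dy": 0, "dz": 0, "twist": 0}
    - {"dx": 0, "dy": 0, "dz": 0, "twist": 0}
  grip: 0.01

```text
t: 10.55
eef_pos: [487.1, 240.0, 16.1]
tcp_rot: [3.141, -0.0, 1.501]
ft_force: [-1.2, -0.5, 5.6]
opening: 0.295
```

Request:
carry_out:
  moves:
    - {"dx": 0, "dy": 0, "dz": -0.01, "twist": 0}
    - {"dx": 0, "dy": 0, "dz": -0.04, "twist": 0}
    - {"dx": 0, "dy": 0, "dz": -0.08, "twist": 0}
    - {"dx": 0, "dy": 0, "dz": -0.115, "twist": 0}
    - {"dx": 0, "dy": 0, "dz": -0.115, "twist": 0}

```text
t: 11.05
eef_pos: [488.5, 240.6, 135.4]
tcp_rot: [3.135, -0.003, 1.502]
ft_force: [0.1, 0.1, -1.0]
opening: 0.288
```

Request:
carry_out:
  moves:
    - {"dx": -0.02, "dy": 0.004, "dz": 0, "twist": 0}
    - {"dx": -0.05, "dy": 0.01, "dz": 0, "twist": 0}
    - {"dx": -0.085, "dy": 0.017, "dz": 0, "twist": 0}
    - {"dx": -0.12, "dy": 0.025, "dz": 0, "twist": 0}
    - {"dx": -0.159, "dy": 0.033, "dz": 0, "twist": 0}

```text
t: 11.55
eef_pos: [508.5, 77.9, 130.3]
tcp_rot: [-3.141, -0.0, 1.502]
ft_force: [-0.2, -0.3, 0.5]
opening: 0.29
```

Request:
carry_out:
  moves:
    - {"dx": -0.032, "dy": 0.006, "dz": 0, "twist": 0}
    - {"dx": -0.064, "dy": 0.013, "dz": 0, "twist": 0}
    - {"dx": -0.096, "dy": 0.02, "dz": 0, "twist": 0}
    - {"dx": -0.128, "dy": 0.026, "dz": 0, "twist": 0}
    - {"dx": -0.159, "dy": 0.033, "dz": 0, "twist": 0}

```text
t: 12.05
eef_pos: [530.3, -83.2, 130.3]
tcp_rot: [-3.141, -0.0, 1.501]
ft_force: [0.6, 0.6, 0.0]
opening: 0.289
```

Request:
carry_out:
  moves:
    - {"dx": -0.04, "dy": 0.008, "dz": 0, "twist": 0}
    - {"dx": -0.08, "dy": 0.016, "dz": 0, "twist": 0}
    - {"dx": -0.12, "dy": 0.025, "dz": 0, "twist": 0}
    - {"dx": -0.145, "dy": 0.03, "dz": 0, "twist": 0}
    - {"dx": -0.159, "dy": 0.0325, "dz": 0, "twist": 0}

```text
t: 12.55
eef_pos: [551.8, -244.6, 130.0]
tcp_rot: [-3.141, -0.0, 1.5]
ft_force: [-0.1, -0.2, 0.0]
opening: 0.285
```

Request:
carry_out:
  moves:
    - {"dx": 0, "dy": 0, "dz": 0.03, "twist": 0}
    - {"dx": 0, "dy": 0, "dz": 0.065, "twist": 0}
    - {"dx": 0, "dy": 0, "dz": 0.09, "twist": 0}
    - {"dx": 0, "dy": 0, "dz": 0.09, "twist": 0}
    - {"dx": 0, "dy": 0, "dz": 0.09, "twist": 0}

```text
t: 13.05
eef_pos: [552.2, -242.2, 40.9]
tcp_rot: [-3.141, -0.0, 1.502]
ft_force: [0.0, -0.7, 0.1]
opening: 0.29
```

Request:
carry_out:
  moves:
    - {"dx": 0, "dy": 0, "dz": 0.012, "twist": 0}
    - {"dx": 0, "dy": 0, "dz": 0.02, "twist": 0}
    - {"dx": 0, "dy": 0, "dz": 0.024, "twist": 0}
    - {"dx": 0, "dy": 0, "dz": 0.026, "twist": 0}
    - {"dx": 0, "dy": 0, "dz": 0.026, "twist": 0}

```text
t: 13.55
eef_pos: [552.1, -242.7, 14.5]
tcp_rot: [-3.141, -0.0, 1.502]
ft_force: [-0.5, -0.1, -0.7]
opening: 0.29
```

Request:
carry_out:
  moves:
    - {"dx": 0, "dy": 0, "dz": 0.001, "twist": 0}
    - {"dx": 0, "dy": 0, "dz": 0.001, "twist": 0}
    - {"dx": 0, "dy": 0, "dz": 0.001, "twist": 0}

```text
t: 13.85
eef_pos: [552.2, -242.8, 13.8]
tcp_rot: [3.141, 0.0, 1.501]
ft_force: [1.2, 0.5, -0.7]
opening: 0.289
```

Request:
carry_out:
  moves:
    - {"dx": 0, "dy": 0, "dz": 0.001, "twist": 0}
    - {"dx": 0, "dy": 0, "dz": 0.001, "twist": 0}
    - {"dx": 0, "dy": 0, "dz": 0.001, "twist": 0}

```text
t: 14.15
eef_pos: [552.3, -242.8, 13.1]
tcp_rot: [3.141, 0.0, 1.502]
ft_force: [-1.4, 0.1, 5.7]
opening: 0.289
```

Request:
carry_out:
  moves:
    - {"dx": 0, "dy": 0, "dz": 0, "twist": 0}
    - {"dx": 0, "dy": 0, "dz": 0, "twist": 0}
    - {"dx": 0, "dy": 0, "dz": 0, "twist": 0}
    - {"dx": 0, "dy": 0, "dz": 0, "twist": 0}
  grip: 0.055

```text
t: 14.55
eef_pos: [552.1, -242.7, 12.5]
tcp_rot: [-3.141, -0.0, 1.502]
ft_force: [-0.5, -0.1, 0.2]
opening: 0.554
```

Request:
carry_out:
  moves:
    - {"dx": 0, "dy": 0, "dz": -0.015, "twist": 0}
    - {"dx": 0, "dy": 0, "dz": -0.04, "twist": 0}
    - {"dx": 0, "dy": 0, "dz": -0.08, "twist": 0}
    - {"dx": 0, "dy": 0, "dz": -0.12, "twist": 0}
    - {"dx": 0, "dy": 0, "dz": -0.12, "twist": 0}

```text
t: 15.05
eef_pos: [554.1, -243.7, 138.8]
tcp_rot: [3.134, 0.004, 1.502]
ft_force: [-0.0, -1.2, -0.1]
opening: 0.579
```

Request:
carry_out:
  moves:
    - {"dx": 0.02, "dy": -0.001, "dz": 0, "twist": 0}
    - {"dx": 0.055, "dy": -0.002, "dz": 0, "twist": 0}
    - {"dx": 0.09, "dy": -0.004, "dz": 0, "twist": 0}
    - {"dx": 0.13, "dy": -0.006, "dz": 0, "twist": 0}
    - {"dx": 0.168, "dy": -0.008, "dz": 0, "twist": 0}

```text
t: 15.55
eef_pos: [554.7, -71.9, 131.8]
tcp_rot: [-3.14, -0.001, 1.501]
ft_force: [0.7, -0.8, -1.0]
opening: 0.577
```

Request:
carry_out:
  moves:
    - {"dx": 0.034, "dy": -0.001, "dz": 0, "twist": 0}
    - {"dx": 0.068, "dy": -0.003, "dz": 0, "twist": 0}
    - {"dx": 0.102, "dy": -0.005, "dz": 0, "twist": 0}
    - {"dx": 0.136, "dy": -0.006, "dz": 0, "twist": 0}
    - {"dx": 0.168, "dy": -0.0075, "dz": 0, "twist": 0}

```text
t: 16.05
eef_pos: [558.6, 95.9, 131.8]
tcp_rot: [-3.14, 0.0, 1.502]
ft_force: [0.5, -0.7, -0.2]
opening: 0.577
```

Request:
carry_out:
  moves:
    - {"dx": 0.04, "dy": -0.002, "dz": 0, "twist": 0}
    - {"dx": 0.08, "dy": -0.004, "dz": 0, "twist": 0}
    - {"dx": 0.12, "dy": -0.006, "dz": 0, "twist": 0}
    - {"dx": 0.15, "dy": -0.007, "dz": 0, "twist": 0}
    - {"dx": 0.169, "dy": -0.0075, "dz": 0, "twist": 0}

```text
t: 16.55
eef_pos: [562.6, 265.3, 131.7]
tcp_rot: [-3.14, 0.0, 1.503]
ft_force: [0.7, -0.0, -0.5]
opening: 0.578
```

Request:
carry_out:
  moves:
    - {"dx": 0, "dy": 0, "dz": 0.02, "twist": 0}
    - {"dx": 0, "dy": 0, "dz": 0.035, "twist": 0}
    - {"dx": 0, "dy": 0, "dz": 0.035, "twist": 0}
    - {"dx": 0, "dy": 0, "dz": 0.035, "twist": 0}
    - {"dx": 0, "dy": 0, "dz": 0.035, "twist": 0}

```text
t: 17.05
eef_pos: [564.4, 262.6, 98.3]
tcp_rot: [3.141, -0.0, 1.501]
ft_force: [-0.0, -0.8, -0.5]
opening: 0.579
```

```bash
python3 - <<'E'
from m import *
s=state();print(s['eef_pos'],s['tcp_rot'][2],s['opening'])
for n in('top','scene'):
    _,d=shot(n,n[0]+'3');q=cloud(n,d).reshape(-1,3)
    for c in((558.8,-146.9),(552.1,-242.7),(564.5,262.5)):
        k=q[(np.hypot(*(q[:,:2]-c).T)<26)];b=k[(k[:,2]>14)&(k[:,2]<40)]
        if len(b)>8: print(n,c,len(b),least_squares(lambda e:np.hypot(*(b[:,:2]-e).T)-14,c,loss='soft_l1').x,k[:,2].max())
E
```

```text
[564.4 262.6  98.3] 1.5011542587420599 0.5790535475130564
top (558.8, -146.9) 16 [ 557.  -145.3] 73.7664774986631
top (552.1, -242.7) 21 [ 550.1 -241.8] 75.61550346165305
top (564.5, 262.5) 30 [564.4 263.1] 416.4060878826133
scene (558.8, -146.9) 79 [ 560.1 -147. ] 71.71166763264277
scene (552.1, -242.7) 73 [ 552.7 -242.8] 72.14850800687746
scene (564.5, 262.5) 90 [567.2 261.6] 414.4180089946842
```

Request:
carry_out:
  moves:
    - {"dx": 0, "dy": 0, "dz": 0.035, "twist": 0}
    - {"dx": 0, "dy": 0, "dz": 0.065, "twist": 0}
    - {"dx": 0, "dy": 0, "dz": 0.082, "twist": 0}
    - {"dx": 0, "dy": 0, "dz": 0.082, "twist": 0}
    - {"dx": 0, "dy": 0, "dz": 0.082, "twist": 0}

```text
t: 17.65
eef_pos: [564.5, 262.7, 16.4]
tcp_rot: [3.141, -0.0, 1.501]
ft_force: [0.7, 0.3, 0.3]
opening: 0.576
```

Request:
carry_out:
  moves:
    - {"dx": 0, "dy": 0, "dz": 0, "twist": 0}
    - {"dx": 0, "dy": 0, "dz": 0, "twist": 0}
    - {"dx": 0, "dy": 0, "dz": 0, "twist": 0}
    - {"dx": 0, "dy": 0, "dz": 0, "twist": 0}
    - {"dx": 0, "dy": 0, "dz": 0, "twist": 0}
  grip: 0.01

```text
t: 18.15
eef_pos: [564.4, 262.8, 16.2]
tcp_rot: [3.141, -0.0, 1.502]
ft_force: [-1.1, -0.8, 4.9]
opening: 0.285
```

Request:
carry_out:
  moves:
    - {"dx": 0, "dy": 0, "dz": -0.01, "twist": 0}
    - {"dx": 0, "dy": 0, "dz": -0.04, "twist": 0}
    - {"dx": 0, "dy": 0, "dz": -0.08, "twist": 0}
    - {"dx": 0, "dy": 0, "dz": -0.115, "twist": 0}
    - {"dx": 0, "dy": 0, "dz": -0.115, "twist": 0}

```text
t: 18.65
eef_pos: [566.0, 263.4, 136.0]
tcp_rot: [3.134, -0.003, 1.502]
ft_force: [0.3, 0.6, -0.7]
opening: 0.29
```

Request:
carry_out:
  moves:
    - {"dx": -0.02, "dy": 0.001, "dz": 0, "twist": 0}
    - {"dx": -0.05, "dy": 0.002, "dz": 0, "twist": 0}
    - {"dx": -0.085, "dy": 0.004, "dz": 0, "twist": 0}
    - {"dx": -0.12, "dy": 0.006, "dz": 0, "twist": 0}
    - {"dx": -0.153, "dy": 0.008, "dz": 0, "twist": 0}

```text
t: 19.15
eef_pos: [561.1, 108.1, 130.5]
tcp_rot: [-3.141, 0.0, 1.502]
ft_force: [0.5, 1.0, -0.4]
opening: 0.294
```

Request:
carry_out:
  moves:
    - {"dx": -0.031, "dy": 0.002, "dz": 0, "twist": 0}
    - {"dx": -0.062, "dy": 0.003, "dz": 0, "twist": 0}
    - {"dx": -0.093, "dy": 0.005, "dz": 0, "twist": 0}
    - {"dx": -0.124, "dy": 0.006, "dz": 0, "twist": 0}
    - {"dx": -0.152, "dy": 0.0075, "dz": 0, "twist": 0}

```text
t: 19.65
eef_pos: [558.0, -44.0, 130.5]
tcp_rot: [-3.141, -0.0, 1.501]
ft_force: [0.7, 0.1, -0.6]
opening: 0.288
```

Request:
carry_out:
  moves:
    - {"dx": -0.035, "dy": 0.002, "dz": 0, "twist": 0}
    - {"dx": -0.075, "dy": 0.004, "dz": 0, "twist": 0}
    - {"dx": -0.115, "dy": 0.006, "dz": 0, "twist": 0}
    - {"dx": -0.14, "dy": 0.007, "dz": 0, "twist": 0}
    - {"dx": -0.152, "dy": 0.0075, "dz": 0, "twist": 0}

```text
t: 20.15
eef_pos: [555.0, -196.8, 130.3]
tcp_rot: [-3.141, -0.0, 1.499]
ft_force: [-0.2, 0.8, -0.2]
opening: 0.288
```

Request:
carry_out:
  moves:
    - {"dx": 0, "dy": 0, "dz": 0.015, "twist": 0}
    - {"dx": 0, "dy": 0, "dz": 0.03, "twist": 0}
    - {"dx": 0, "dy": 0, "dz": 0.03, "twist": 0}
    - {"dx": 0, "dy": 0, "dz": 0.03, "twist": 0}
    - {"dx": 0, "dy": 0, "dz": 0.03, "twist": 0}

```text
t: 20.65
eef_pos: [555.8, -194.5, 101.3]
tcp_rot: [3.141, 0.0, 1.502]
ft_force: [0.2, 0.0, 0.8]
opening: 0.289
```

Request:
carry_out:
  moves:
    - {"dx": 0, "dy": 0, "dz": 0.02, "twist": 0}
    - {"dx": 0, "dy": 0, "dz": 0.04, "twist": 0}
    - {"dx": 0, "dy": 0, "dz": 0.06, "twist": 0}
    - {"dx": 0, "dy": 0, "dz": 0.075, "twist": 0}
    - {"dx": 0, "dy": 0, "dz": 0.075, "twist": 0}

```text
t: 21.15
eef_pos: [555.0, -194.4, 24.6]
tcp_rot: [-3.14, -0.001, 1.502]
ft_force: [-0.1, 0.4, -0.9]
opening: 0.288
```

Request:
carry_out:
  moves:
    - {"dx": 0, "dy": 0, "dz": 0.006, "twist": 0}
    - {"dx": 0, "dy": 0, "dz": 0.01, "twist": 0}
    - {"dx": 0, "dy": 0, "dz": 0.0125, "twist": 0}
    - {"dx": 0, "dy": 0, "dz": 0.0125, "twist": 0}
    - {"dx": 0, "dy": 0, "dz": 0.0125, "twist": 0}

```text
t: 21.65
eef_pos: [555.6, -194.9, 13.4]
tcp_rot: [3.141, 0.0, 1.501]
ft_force: [0.7, -0.1, -0.4]
opening: 0.287
```

Request:
carry_out:
  moves:
    - {"dx": 0, "dy": 0, "dz": 0.0005, "twist": 0}
    - {"dx": 0, "dy": 0, "dz": 0.0005, "twist": 0}
    - {"dx": 0, "dy": 0, "dz": 0.0005, "twist": 0}

```text
t: 21.95
eef_pos: [555.6, -194.9, 13.1]
tcp_rot: [3.141, 0.0, 1.501]
ft_force: [-0.9, 0.7, 5.2]
opening: 0.288
```

Request:
carry_out:
  moves:
    - {"dx": 0, "dy": 0, "dz": 0, "twist": 0}
    - {"dx": 0, "dy": 0, "dz": 0, "twist": 0}
    - {"dx": 0, "dy": 0, "dz": 0, "twist": 0}
    - {"dx": 0, "dy": 0, "dz": 0, "twist": 0}
  grip: 0.055

```text
t: 22.35
eef_pos: [555.4, -194.8, 12.5]
tcp_rot: [-3.141, -0.0, 1.502]
ft_force: [-0.5, 0.5, 0.1]
opening: 0.549
```

Request:
carry_out:
  moves:
    - {"dx": 0, "dy": 0, "dz": -0.015, "twist": 0}
    - {"dx": 0, "dy": 0, "dz": -0.04, "twist": 0}
    - {"dx": 0, "dy": 0, "dz": -0.08, "twist": 0}
    - {"dx": 0, "dy": 0, "dz": -0.12, "twist": 0}
    - {"dx": 0, "dy": 0, "dz": -0.12, "twist": 0}

```text
t: 22.85
eef_pos: [557.4, -195.7, 138.6]
tcp_rot: [3.133, 0.003, 1.502]
ft_force: [0.2, -0.1, -0.1]
opening: 0.577
```

Request:
carry_out:
  moves:
    - {"dx": 0.03, "dy": 0.022, "dz": 0, "twist": 0}
    - {"dx": 0.062, "dy": 0.045, "dz": 0, "twist": 0}
    - {"dx": 0.1, "dy": 0.072, "dz": 0, "twist": 0}
    - {"dx": 0.135, "dy": 0.098, "dz": 0, "twist": 0}
    - {"dx": 0.1665, "dy": 0.12, "dz": 0, "twist": 0}
  grip: 0.085

```text
t: 23.35
eef_pos: [687.6, -35.2, 132.8]
tcp_rot: [3.142, -0.0, 1.502]
ft_force: [-0.8, -1.2, -0.5]
opening: 0.881
```

Request:
carry_out:
  moves:
    - {"dx": 0, "dy": 0, "dz": 0, "twist": -8}
    - {"dx": 0, "dy": 0, "dz": 0, "twist": -16}
    - {"dx": 0, "dy": 0, "dz": 0, "twist": -24}
    - {"dx": 0, "dy": 0, "dz": 0, "twist": -32}
    - {"dx": 0, "dy": 0, "dz": 0, "twist": -32}

```text
t: 23.85
eef_pos: [686.5, -36.9, 132.7]
tcp_rot: [-3.141, -0.0, 2.062]
ft_force: [-0.3, 0.5, -0.7]
opening: 0.894
```

Request:
carry_out:
  moves:
    - {"dx": 0, "dy": 0, "dz": 0, "twist": -8}
    - {"dx": 0, "dy": 0, "dz": 0, "twist": -16}
    - {"dx": 0, "dy": 0, "dz": 0, "twist": -24}
    - {"dx": 0, "dy": 0, "dz": 0, "twist": -31}
    - {"dx": 0, "dy": 0, "dz": 0, "twist": -31}

```text
t: 24.35
eef_pos: [686.6, -37.1, 132.7]
tcp_rot: [3.142, -0.0, 2.599]
ft_force: [-0.0, -0.4, -0.5]
opening: 0.891
```

```bash
python3 - <<'E'
from m import *
s=state();print(s['eef_pos'],np.degrees(s['tcp_rot'][2]),s['opening'])
for n,C in(('top',CT),('scene',CS)):
    q=C.reshape(-1,3);q=q[(np.hypot(*(q[:,:2]-(682,-34)).T)<55)&(q[:,2]>9)]
    print(n,len(q),cv2.minAreaRect(q[:,:2].astype(np.float32)))
a,_=shot('top','t4');b,_=shot('scene','s4')
cv2.imwrite('pics/s4c.png',cv2.convertScaleAbs(cv2.resize(b[120:280,60:320,::-1],None,fx=3,fy=3,interpolation=cv2.INTER_CUBIC),alpha=1.4))
E
```

```text
[686.6 -37.1 132.7] 148.90769243803243 0.8909991546475631
top 380 ((682.3148193359375, -33.548465728759766), (60.545589447021484, 54.18272399902344), 56.029685974121094)
scene 457 ((687.338623046875, -33.8719482421875), (62.948307037353516, 55.177555084228516), 57.21817398071289)
```

View pics/s4c.png

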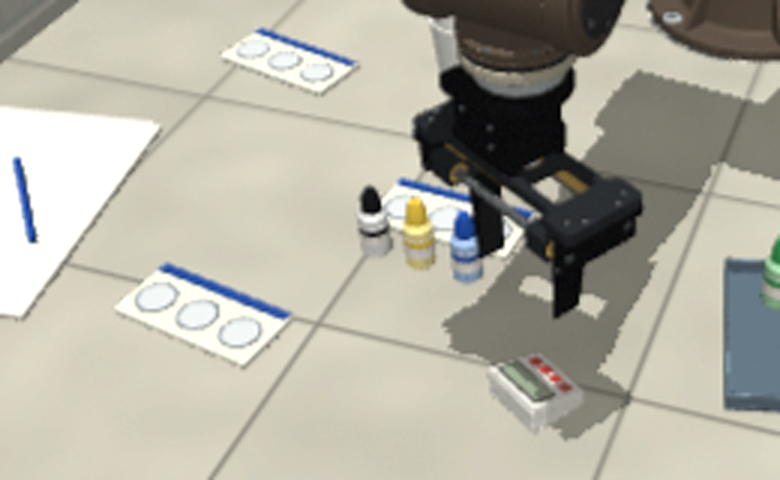

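All three bottles stand behind the tile (black (373,220), yellow (418,235), blue (466,250)); the timer is at (535,390) under the open jaws. Now the timer grasp.

Request:
carry_out:
  moves:
    - {"dx": 0, "dy": 0, "dz": 0.04, "twist": 0}
    - {"dx": 0, "dy": 0, "dz": 0.075, "twist": 0}
    - {"dx": 0, "dy": 0, "dz": 0.1, "twist": 0}
    - {"dx": 0, "dy": 0, "dz": 0.1, "twist": 0}
    - {"dx": 0, "dy": 0, "dz": 0.1, "twist": 0}

```text
t: 24.95
eef_pos: [687.0, -37.1, 33.1]
tcp_rot: [3.141, -0.0, 2.598]
ft_force: [-0.4, 0.3, 0.1]
opening: 0.895
```

Request:
carry_out:
  moves:
    - {"dx": 0, "dy": 0, "dz": 0.01, "twist": 0}
    - {"dx": 0, "dy": 0, "dz": 0.02, "twist": 0}
    - {"dx": 0, "dy": 0, "dz": 0.026, "twist": 0}
    - {"dx": 0, "dy": 0, "dz": 0.028, "twist": 0}
    - {"dx": 0, "dy": 0, "dz": 0.028, "twist": 0}

```text
t: 25.45
eef_pos: [686.6, -37.0, 4.3]
tcp_rot: [-3.142, -0.0, 2.601]
ft_force: [0.3, 0.3, -0.1]
opening: 0.896
```

Request:
carry_out:
  moves:
    - {"dx": 0, "dy": 0, "dz": 0, "twist": 0}
    - {"dx": 0, "dy": 0, "dz": 0, "twist": 0}
    - {"dx": 0, "dy": 0, "dz": 0, "twist": 0}
    - {"dx": 0, "dy": 0, "dz": 0, "twist": 0}
    - {"dx": 0, "dy": 0, "dz": 0, "twist": 0}
  grip: 0.04

```text
t: 25.95
eef_pos: [686.8, -37.0, 4.9]
tcp_rot: [3.141, 0.0, 2.601]
ft_force: [-1.9, -0.9, 2.4]
opening: 0.633
```

Request:
carry_out:
  moves:
    - {"dx": 0, "dy": 0, "dz": 0, "twist": 0}
    - {"dx": 0, "dy": 0, "dz": 0, "twist": 0}
    - {"dx": 0, "dy": 0, "dz": -0.005, "twist": 0}
    - {"dx": 0, "dy": 0, "dz": -0.015, "twist": 0}
    - {"dx": 0, "dy": 0, "dz": -0.03, "twist": 0}

```text
t: 26.45
eef_pos: [686.3, -37.0, 35.0]
tcp_rot: [-3.141, -0.001, 2.601]
ft_force: [-0.4, 0.7, -0.6]
opening: 0.63
```

Request:
carry_out:
  moves:
    - {"dx": 0, "dy": 0, "dz": -0.02, "twist": 0}
    - {"dx": 0, "dy": 0, "dz": -0.045, "twist": 0}
    - {"dx": 0, "dy": 0, "dz": -0.075, "twist": 0}
    - {"dx": 0, "dy": 0, "dz": -0.095, "twist": 0}
    - {"dx": 0, "dy": 0, "dz": -0.095, "twist": 0}

```text
t: 26.95
eef_pos: [688.0, -37.2, 134.0]
tcp_rot: [3.139, 0.006, 2.601]
ft_force: [0.5, 0.1, -0.9]
opening: 0.628
```

Request:
carry_out:
  moves:
    - {"dx": 0, "dy": 0, "dz": 0, "twist": -6}
    - {"dx": 0, "dy": 0, "dz": 0, "twist": -13}
    - {"dx": 0, "dy": 0, "dz": 0, "twist": -20}
    - {"dx": 0, "dy": 0, "dz": 0, "twist": -25}
    - {"dx": 0, "dy": 0, "dz": 0, "twist": -27}

```text
t: 27.45
eef_pos: [686.3, -37.0, 129.0]
tcp_rot: [3.141, -0.001, 3.076]
ft_force: [0.8, -0.5, -0.6]
opening: 0.628
```

Request:
carry_out:
  moves:
    - {"dx": 0.01, "dy": -0.017, "dz": 0, "twist": 0}
    - {"dx": 0.027, "dy": -0.046, "dz": 0, "twist": 0}
    - {"dx": 0.046, "dy": -0.08, "dz": 0, "twist": 0}
    - {"dx": 0.067, "dy": -0.115, "dz": 0, "twist": 0}
    - {"dx": 0.0895, "dy": -0.152, "dz": 0, "twist": 0}

```text
t: 27.95
eef_pos: [585.0, -183.9, 129.3]
tcp_rot: [3.141, -0.001, 3.072]
ft_force: [0.2, -0.8, -0.5]
opening: 0.629
```

Request:
carry_out:
  moves:
    - {"dx": 0.022, "dy": -0.037, "dz": 0, "twist": 0}
    - {"dx": 0.044, "dy": -0.075, "dz": 0, "twist": 0}
    - {"dx": 0.065, "dy": -0.11, "dz": 0, "twist": 0}
    - {"dx": 0.08, "dy": -0.136, "dz": 0, "twist": 0}
    - {"dx": 0.0895, "dy": -0.1525, "dz": 0, "twist": 0}

```text
t: 28.45
eef_pos: [484.6, -330.4, 129.4]
tcp_rot: [3.141, -0.001, 3.069]
ft_force: [0.4, 0.3, -0.6]
opening: 0.627
```

Request:
carry_out:
  moves:
    - {"dx": 0, "dy": 0, "dz": 0, "twist": 0}
    - {"dx": 0, "dy": 0, "dz": 0.02, "twist": 0}
    - {"dx": 0, "dy": 0, "dz": 0.05, "twist": 0}
    - {"dx": 0, "dy": 0, "dz": 0.05, "twist": 0}
    - {"dx": 0, "dy": 0, "dz": 0.05, "twist": 0}

```text
t: 28.95
eef_pos: [487.0, -327.9, 79.8]
tcp_rot: [3.141, -0.001, 3.072]
ft_force: [1.1, -0.7, 0.2]
opening: 0.628
```

Request:
carry_out:
  moves:
    - {"dx": 0, "dy": 0, "dz": 0.02, "twist": 0}
    - {"dx": 0, "dy": 0, "dz": 0.04, "twist": 0}
    - {"dx": 0, "dy": 0, "dz": 0.055, "twist": 0}
    - {"dx": 0, "dy": 0, "dz": 0.06, "twist": 0}
    - {"dx": 0, "dy": 0, "dz": 0.06, "twist": 0}

```text
t: 29.45
eef_pos: [487.4, -328.4, 20.2]
tcp_rot: [-3.141, 0.0, 3.072]
ft_force: [-0.5, -0.2, -1.0]
opening: 0.628
```

Request:
carry_out:
  moves:
    - {"dx": 0, "dy": 0, "dz": 0.005, "twist": 0}
    - {"dx": 0, "dy": 0, "dz": 0.01, "twist": 0}
    - {"dx": 0, "dy": 0, "dz": 0.013, "twist": 0}
    - {"dx": 0, "dy": 0, "dz": 0.014, "twist": 0}
    - {"dx": 0, "dy": 0, "dz": 0.014, "twist": 0}

```text
t: 29.95
eef_pos: [487.0, -328.4, 5.5]
tcp_rot: [3.141, -0.0, 3.072]
ft_force: [-0.1, 0.2, -0.8]
opening: 0.633
```

Request:
carry_out:
  moves:
    - {"dx": 0, "dy": 0, "dz": 0.0005, "twist": 0}
    - {"dx": 0, "dy": 0, "dz": 0.0005, "twist": 0}
    - {"dx": 0, "dy": 0, "dz": 0.0005, "twist": 0}

```text
t: 30.25
eef_pos: [487.1, -328.4, 5.2]
tcp_rot: [3.142, 0.0, 3.072]
ft_force: [-0.8, -0.4, -2.3]
opening: 0.624
```

Request:
carry_out:
  moves:
    - {"dx": 0, "dy": 0, "dz": 0.0007, "twist": 0}
    - {"dx": 0, "dy": 0, "dz": 0.0007, "twist": 0}
    - {"dx": 0, "dy": 0, "dz": 0.0007, "twist": 0}

```text
t: 30.55
eef_pos: [487.1, -328.5, 4.8]
tcp_rot: [-3.141, 0.0, 3.072]
ft_force: [-1.0, 0.3, 5.7]
opening: 0.629
```

Request:
carry_out:
  moves:
    - {"dx": 0, "dy": 0, "dz": 0, "twist": 0}
    - {"dx": 0, "dy": 0, "dz": 0, "twist": 0}
    - {"dx": 0, "dy": 0, "dz": 0, "twist": 0}
    - {"dx": 0, "dy": 0, "dz": 0, "twist": 0}
  grip: 0.08

```text
t: 30.95
eef_pos: [487.0, -328.4, 4.3]
tcp_rot: [3.141, -0.0, 3.072]
ft_force: [0.1, -0.5, -0.0]
opening: 0.833
```

Request:
carry_out:
  moves:
    - {"dx": 0, "dy": 0, "dz": -0.015, "twist": 0}
    - {"dx": 0, "dy": 0, "dz": -0.04, "twist": 0}
    - {"dx": 0, "dy": 0, "dz": -0.085, "twist": 0}
    - {"dx": 0, "dy": 0, "dz": -0.13, "twist": 0}
    - {"dx": 0, "dy": 0, "dz": -0.175, "twist": 0}

```text
t: 31.45
eef_pos: [486.7, -328.2, 182.3]
tcp_rot: [-3.141, 0.0, 3.072]
ft_force: [0.6, -1.0, 0.2]
opening: 0.842
```

Request:
carry_out:
  moves:
    - {"dx": 0, "dy": 0.03, "dz": 0, "twist": 0}
    - {"dx": 0, "dy": 0.075, "dz": 0, "twist": 0}
    - {"dx": 0, "dy": 0.12, "dz": 0, "twist": 0}
    - {"dx": 0, "dy": 0.165, "dz": 0, "twist": 0}
    - {"dx": 0, "dy": 0.21, "dz": 0, "twist": 0}

```text
t: 31.95
eef_pos: [501.3, -117.2, 180.6]
tcp_rot: [-3.141, 0.001, 3.072]
ft_force: [0.6, -1.0, 0.2]
opening: 0.846
```

Request:
carry_out:
  moves:
    - {"dx": 0, "dy": 0.045, "dz": 0, "twist": 0}
    - {"dx": 0, "dy": 0.09, "dz": 0, "twist": 0}
    - {"dx": 0, "dy": 0.135, "dz": 0, "twist": 0}
    - {"dx": 0, "dy": 0.17, "dz": 0, "twist": 0}
    - {"dx": 0, "dy": 0.17, "dz": 0, "twist": 0}

```text
t: 32.45
eef_pos: [513.2, 54.0, 180.5]
tcp_rot: [3.141, 0.001, 3.076]
ft_force: [0.4, -1.3, 0.2]
opening: 0.841
```

```bash
python3 - <<'E'
from m import *
s=state();print(s['t'],s['eef_pos'],s['ft_force'])
a,da=shot('top','t5');b,db=shot('scene','s5')
A=cv2.resize(a[150:280,200:360,::-1],None,fx=5,fy=5,interpolation=cv2.INTER_CUBIC)[:600]
cv2.imwrite('pics/t5c.png',cv2.convertScaleAbs(A,alpha=1.5))
cv2.imwrite('pics/s5c.png',cv2.convertScaleAbs(cv2.resize(b[100:280,140:405,::-1],None,fx=3,fy=3,interpolation=cv2.INTER_CUBIC),alpha=1.4))
C=np.array([491.6,-190.3]);R=np.array([[.9976,-.0698],[.0698,.9976]])
for n,d in(('top',da),('scene',db)):
    q=cloud(n,d).reshape(-1,3);q[:,:2]=(q[:,:2]-C)@R.T
    for c in((64,48),(64,0),(64,-48)):
        k=q[(np.hypot(*(q[:,:2]-c).T)<24)];m=k[(k[:,2]>14)&(k[:,2]<40)]
        if len(m)>8: print(n,c,least_squares(lambda e:np.hypot(*(m[:,:2]-e).T)-14,c,loss='soft_l1').x,k[:,2].max())
    k=q[(np.hypot(*(q[:,:2]-(0,-138)).T)<50)&(q[:,2]>9)]
    if len(k): print(n,'timer',cv2.minAreaRect(k[:,:2].astype(np.float32)))
E
```

```text
32.45 [513.2  54.  180.5] [ 0.4 -1.3  0.2]
top (64, 48) [62.4 49.3] 73.13311238054055
top (64, 0) [61.7  0.1] 76.05438844892758
top (64, -48) [ 62.  -47.4] 74.30273277065064
top timer ((0.2514362335205078, -137.56375122070312), (54.496437072753906, 59.928871154785156), 0.850774347782135)
scene (64, 48) [65.  47.9] 72.99805286887941
scene (64, 0) [64.9 -0.4] 71.29580565106734
scene (64, -48) [ 64.8 -48.5] 72.11815079946831
scene timer ((4.76762580871582, -137.23123168945312), (62.81004333496094, 58.41063690185547), 89.13683319091797)
```

View pics/t5c.png

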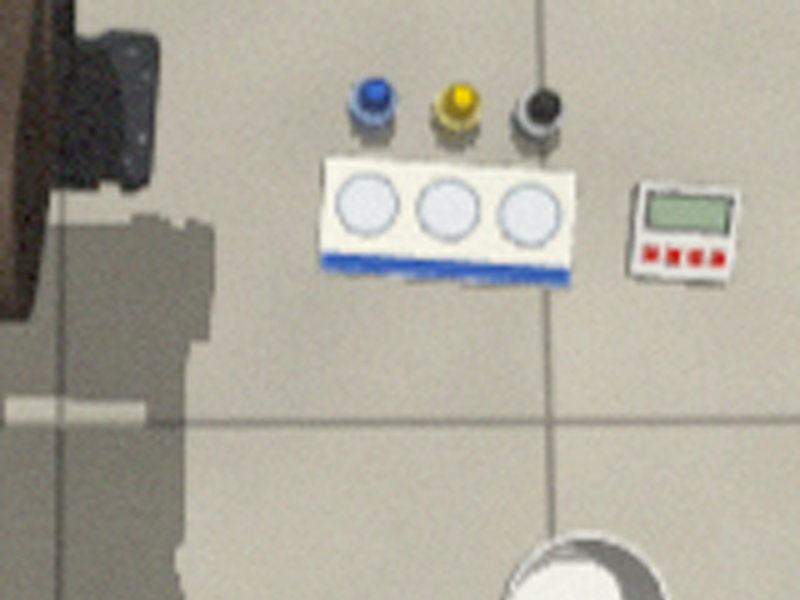

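View pics/s5c.png

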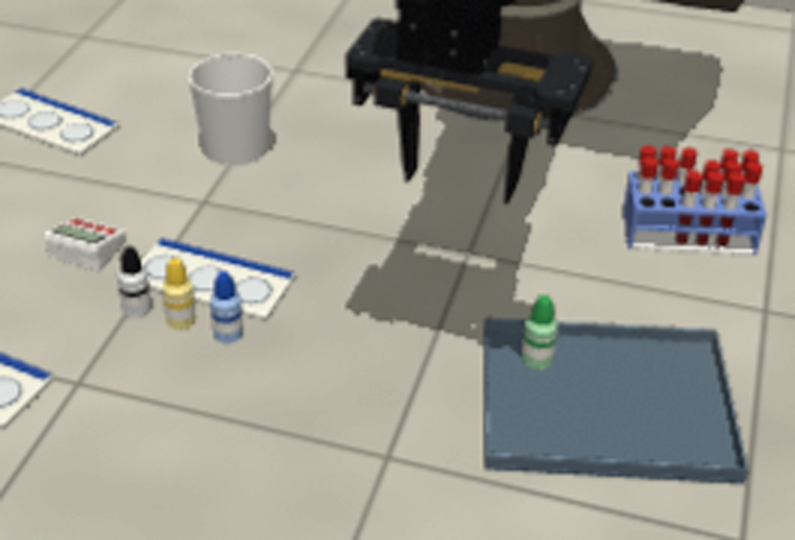

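The top crop shows blue (373,100), yellow (458,105) and black (540,110) each behind its well. The timer at (685,232) is square and level with the tile, with its buttons to the front. In the scene crop the green bottle is upright in the tray, and the rack and pot are undisturbed.

```bash
python3 -c "
from cell import *
print(job_done())"
```

```text
the job is handed in; nothing more can be done
None
```

The station is laid out and handed in at about 32.5 s of the 106 s allowed. I placed blue, black and yellow in that order, then the timer.

**Bottles:** All three stand upright about 15 mm behind the tile. By depth they are within about 2.5 mm of their aimed places and within 1.5 mm of their wells sideways. The two cameras differ by about 3 mm in how far behind the tile they put them.

**Timer:** It stands about 33 mm to the right of the tile, squared to within about 1° and facing the tile's front. The top camera puts it level with the tile's middle to under 1 mm. The scene camera reads about 5 mm further back; it had also read the timer about 5 mm further back than the top camera before the move, so I trusted the top view.

**Everything else:** The green bottle is still upright in the tray, and the rack and pot look untouched in the last pictures. The highest force I read while placing was about 8 N. No check failed.

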